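# Recover dropped hardware from under the optics rail

### The job

Three small turned parts have fallen between the laser head and the raised optics rail. Slide the flat scoop under the rail, between its two middle pillars, and push it against the side of the laser head until all three parts are on the blade; then draw it back out, lift it clear of the table, and set it down gently and flat in the middle of the blue mat with the three parts still on it. Do not bump the rail, its pillars or its optics, and leave everything else where it is.

Things in the scene. Friction and masses are not known exactly. Their poses are not given: they have to be found in the camera images.
- laser: Fixed dark grey box on the robot's right, 500 long, 270 deep, 170 high, flush on the table. Origin on the table at the foot of the flat side facing the rail, mid-length: x runs along that side, y points away from the laser to the rail and the open table, z up; the side is the plane y = 0. A thin beam tube bridges to the rail at x = +200, z = 120 to 154.
- rail: Fixed raised aluminium optics rail along the laser's side, same frame as the laser: x -240 to 240, y 65 to 110, underside z = 60, top 92; optics on it reach z = 160 and overhang its edges by at most 8. Steel pillars, 25 in diameter, at y = 87.5, x = -222.5, -102.5, 102.5, 222.5; the middle two leave a gap of 180. The strip between laser and rail is too narrow for a gripper.
- scoop: Loose flat scoop, 208 long, about 0.23 kg, lying flat on the table. Blade 90 long, 140 wide, 2 thick, bevelled front edge; side walls 20 high, back wall 26. Origin under the blade's centre; x points forward to the open front edge (x = 45), z up. Orange handle: a bar 20 wide, z 19 to 39, x -45 to -163, with a foot to z = 0 at its rear end (x -151 to -163).
- scoop_grip (a point): Grasp point of the scoop: centre of the handle bar, 125 behind the blade's centre (170 behind the front edge), 29 above the underside. Gripped here, this point is still 60 in front of the rail when the front edge touches the laser.
- scoop_edge (a point): Middle of the scoop's front edge, at its underside.
- spacer: Loose aluminium spacer disc, 25 in diameter, 10 high, about 30 g, bottom edge chamfered, lying flat; origin at the centre of its underside, z up.
- collar: Loose red post collar, 28 in diameter, 12 high, about 40 g, otherwise as the spacer.
- thumbnut: Loose brass thumb nut, 24 in diameter, 9 high, about 28 g, otherwise as the spacer. The three parts lie side by side between laser and rail within 45 either side of the middle of the gap (laser x), all at laser y 15 to 40, in any order.
- mat: Fixed flat blue mat, 260 (x) by 200 (y), 2 thick, on the robot's left; origin at the centre of its underside.
- mirror_post: Bystander: mirror mount on a steel pedestal post, foot 32 in diameter, 117 high, standing beyond the mat on the left; origin under its foot.
- post_holder: Bystander: black post holder, foot 32 in diameter, 55 high, standing just in front of the rail near its far end; origin under its foot.
- driver: Bystander: red-handled driver, 180 long, lying on the table; origin under it.
- mouse: Bystander: black computer mouse, 105 by 60 by 34; origin under its centre.
- notepad: Bystander: pink note pad, 76 by 76 by 12; origin under its centre.
- optic_case: Bystander: white and grey plastic optic case, 60 by 60 by 30, lying on top of the laser head; origin under its centre.

How it is judged:
On the way, in this order (a step that is already met when the one before it is completed fails the run):
1. with the scoop reaching under the rail, all three parts are on its blade (x of spacer in the frame of scoop between -0.045 and 0.045 m and y of spacer in the frame of scoop between -0.07 and 0.07 m and z of spacer in the frame of scoop between 0.001 and 0.03 m and x of collar in the frame of scoop between -0.045 and 0.045 m and y of collar in the frame of scoop between -0.07 and 0.07 m and z of collar in the frame of scoop between 0.001 and 0.03 m and x of thumbnut in the frame of scoop between -0.045 and 0.045 m and y of thumbnut in the frame of scoop between -0.07 and 0.07 m and z of thumbnut in the frame of scoop between 0.001 and 0.03 m and y of scoop_edge in the frame of laser below 0.04 m and x of scoop_edge in the frame of laser between -0.09 and 0.09 m), for 0.2 s.
2. the scoop is drawn out from under the rail with the parts on it and lifted clear of the table (x of spacer in the frame of scoop between -0.045 and 0.045 m and y of spacer in the frame of scoop between -0.07 and 0.07 m and z of spacer in the frame of scoop between 0.001 and 0.03 m and x of collar in the frame of scoop between -0.045 and 0.045 m and y of collar in the frame of scoop between -0.07 and 0.07 m and z of collar in the frame of scoop between 0.001 and 0.03 m and x of thumbnut in the frame of scoop between -0.045 and 0.045 m and y of thumbnut in the frame of scoop between -0.07 and 0.07 m and z of thumbnut in the frame of scoop between 0.001 and 0.03 m and y of scoop_edge in the frame of laser above 0.11 m and height (world z) of scoop above 0.02 m), for 0.2 s.
At the end, for the whole second after the job is handed in: The scoop stands flat on the mat (tilt under 0.1 rad, at rest, underside of the blade less than 8 mm above the table) with the blade's centre within 50 mm of the mat's centre along each mat axis, and the spacer, the collar and the thumb nut all lie at rest on its blade (x of spacer in the frame of scoop between -0.045 and 0.045 m and y of spacer in the frame of scoop between -0.07 and 0.07 m and z of spacer in the frame of scoop between 0.001 and 0.03 m and x of collar in the frame of scoop between -0.045 and 0.045 m and y of collar in the frame of scoop between -0.07 and 0.07 m and z of collar in the frame of scoop between 0.001 and 0.03 m and x of thumbnut in the frame of scoop between -0.045 and 0.045 m and y of thumbnut in the frame of scoop between -0.07 and 0.07 m and z of thumbnut in the frame of scoop between 0.001 and 0.03 m and x of scoop in the frame of mat between -0.05 and 0.05 m and y of scoop in the frame of mat between -0.05 and 0.05 m and height (world z) of scoop below 0.008 m and angle between scoop's own z axis and vertical below 0.1 rad and linear speed of each of scoop, spacer, collar, thumbnut below 0.02 m/s); the robot touches nothing.
It fails at once if the rail, its pillars or its optics are bumped (more than 3 N) (contact force between anything else and rail above 3 N).
It fails at once if a bystander (mirror post, post holder, driver, mouse, note pad, optic case) is moved by more than 30 mm (distance of any of mirror_post, post_holder, driver, mouse, notepad, optic_case from where it was at the start of the episode above 0.03 m).
It fails at once if the scoop is dropped from a height (falls unheld, faster than 0.3 m/s, more than 20 mm above the table) (height (world z) of scoop above 0.02 m and linear speed of scoop above 0.3 m/s and contact force between the fingers and scoop below 0.5 N).
It also fails if it takes over 59 s, if anything falls off the work surface, if the arm or the gripper's body presses on something with over 40 N, if the wrist force passes 120 N, or if a joint passes its speed limit or range.

### The arm

A 7-joint arm with a two-finger parallel gripper is mounted at the origin on the work surface. World frame = base frame: x ahead of the robot, y to its left, z up, the work surface at z = 0. Lengths are in m, angles in rad, forces in N, time in s.
With the tool pointing down it reaches from about 0.425 to 0.875 m from the base axis. Payload 4.7 kg.
Tool frame: the origin (TCP) lies midway between the tips of the shut fingers; the grasp point (between the pads) lies 19 mm behind it; z points along the fingers, x is the direction in which the jaws open and shut, and the axes are right-handed (so a half turn about z gives the same grasp; the last joint's range is limited). The gripper opens to 87 mm and grips with 3 to 60 N. Pads are 19 mm wide; open, the fingers measure 117 mm over their backs; the gripper's body (75 mm by 190 mm) begins 51 mm behind the grasp point.
Start: joints at [1.167, 0.321, -0.07, 1.45, 0.023, 1.371, -0.057], TCP at [0.264, -0.594, 0.223] pointing down, gripper open.
Joint ranges: [-2.86, 2.86], [-0.3, 2.09], [-1.38, 1.24], [0.06, 2.45], [-1.56, 4.7], [0.09, 2.05], [-2.69, 2.69]. Speed limits (rad/s): [2.57, 2.57, 3.14, 3.14, 3.14, 3.14, 3.14].

### API

Orientations are given as a rotation vector (axis times angle).
In Python, from bench import get_state, eyes, ticket gives the robot as it stands.
- The arm moves only by the tool carry_out, never from a script. Its argument "motion" is a list of rows, each a list of 2 entries, a list of its own where there are three numbers: the shift along the world's x, y, z in m, then the turn about the world's z in rad. A call has 1 to 20 rows; each row is the pose to reach, as a shift and turn from the pose commanded when the call began; what a row does not reach only later rows make up. A row lasts 1/10 s, in which the tool goes at most 50 mm and 8.59 degrees, less where a joint would pass 70% of its speed; a pose out of reach is approached as far as the arm can. A call with a gripper value outside its range is refused whole. "grip" is the gripper command: -1 is fully open, 1 is shut, values between are in proportion, set as the call begins (left out, the last holds). The fingers move at their own pace and stop on an object; "squeeze" is the grip in N (left out, the last holds). Time passes only in rows, so rows that repeat a pose let the fingers close. It gives the time, the measured TCP pose, the force and the opening at its end, in the units of the state.
- get_state(): the state, without advancing time (a new reading comes with each control period).
- eyes.get_image(name): name is "scene" or "side" or "wrist"; returns a dict with "pixels" (420x560x3 uint8, blue, green, red), "mtx" (3x3 intrinsics, pixels), "dist_coeffs" ([k1, k2, p1, p2, k3] as OpenCV has them; the pictures are not rectified), "extrinsics" (4x4, takes a point from camera to world coordinates). Camera axes: x right, y down, z forward; pixel columns grow to the right and rows downward; lengths in m; the calibration is good to about 2 mm. A picture is of the moment at which its call begins. There is no depth.
- ticket.close_job(): hands the job in, once; it reports no verdict.
The state is a dict: "time": time; "joint_positions": joint angles; "qd": joint speeds; "joint_torque": joint torques, N m; "position": TCP position; "tool_rot": TCP orientation; "ft_force": force on the tool from outside, world axes, zero at the start; "torque": the same for the moment, N m; "grip_width": opening from 0.0 (shut) to 1.0 (fully open).
Only numpy, scipy, OpenCV 4.12 (cv2) and the standard library are available. Lean on these libraries where they do the work, as an engineer would, in place of code of your own. Each camera call takes 0.05 s, during which the arm holds its last target. There are 200 camera calls.

## Working session

There is one attempt and no reset: what is moved stays moved. The work goes in short steps, Python scripts to look and compute and a tool call to move; the robot and the scene stay as the last step left them, time stands still between calls to the robot, and variables do not carry over. Pictures are saved under pics/ and viewed, about 8 in all and at most 12, crops included, and the job is handed in when it is done.

Besides the shell and the picture viewer there is one more tool, called as a command line: name --argument value ..., lists and objects as JSON in quotes. carry_out: Moves the arm, as the interface text tells. Its arguments: {"type":"object","properties":{"motion":{"type":"array","items":{"type":"array"}},"grip":{"type":"number"},"squeeze":{"type":"number"}},"required":["motion"]}

```bash
mkdir -p pics
cat > h.py <<'E'
import numpy as np, cv2
from bench import get_state, eyes, ticket
def grab(n,f=None):
    d=eyes.get_image(n)
    if f: cv2.imwrite(f,d["pixels"])
    return d
def ray(d,uv):
    p=cv2.undistortPoints(np.array(uv,float).reshape(-1,1,2),np.array(d["mtx"]),np.array(d["dist_coeffs"])).reshape(-1,2)
    T=np.array(d["extrinsics"]); return T[:3,3],np.c_[p,np.ones(len(p))]@T[:3,:3].T
def onz(d,uv,z):
    o,r=ray(d,uv); return o+r*((z-o[2])/r[:,2])[:,None]
def proj(d,P):
    T=np.linalg.inv(np.array(d["extrinsics"])); 
    return cv2.projectPoints(np.array(P,float).reshape(-1,1,3),cv2.Rodrigues(T[:3,:3])[0],T[:3,3],np.array(d["mtx"]),np.array(d["dist_coeffs"]))[0].reshape(-1,2)
E
python3 - <<'E'
from h import *
import pickle
D={n:grab(n,f"pics/{n}0.png") for n in("scene","side","wrist")}
pickle.dump(D,open("d0.pkl","wb"))
for n in D: print(n,np.round(D[n]["extrinsics"],3).tolist(),np.array(D[n]["mtx"])[0,0])
s=get_state();print(s["position"],s["tool_rot"],s["time"],s["grip_width"])
E
```

```text
scene [[0.096, 0.79, -0.606, 1.333], [0.995, -0.085, 0.047, -0.027], [-0.014, -0.607, -0.794, 1.047], [0.0, 0.0, 0.0, 1.0]] 477.5341512653674
side [[0.441, -0.829, 0.344, 0.108], [-0.897, -0.406, 0.174, -0.204], [-0.004, -0.386, -0.923, 1.444], [0.0, 0.0, 0.0, 1.0]] 537.1805368649698
wrist [[0.406, -0.871, -0.278, 0.34], [-0.914, -0.387, -0.122, -0.561], [-0.002, 0.303, -0.953, 0.385], [0.0, 0.0, 0.0, 1.0]] 377.4970380844279
[ 0.2635431  -0.59374826  0.22172755] [-2.63330082e+00  1.71202234e+00  1.92595511e-03] 0.15 1.003268700378688
```

View pics/scene0.png

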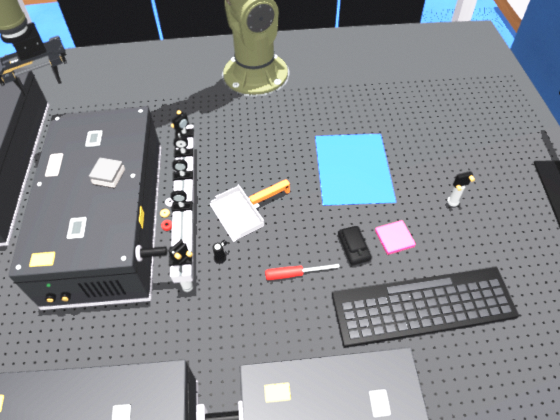

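View pics/side0.png

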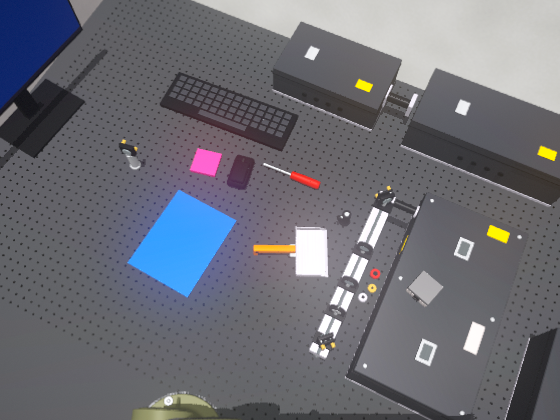

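The scene and side views show the scoop (side 312,252, handle left to 255,249) and red, brass and silver parts at side (376,273), (372,288) and (363,297). I'll zoom in on the side view.

Run:
```python
import pickle,cv2
D=pickle.load(open("d0.pkl","rb"))
a=D["side"]["pixels"][175:385,240:450]
cv2.imwrite("pics/sidec.png",cv2.resize(a,None,fx=2.8,fy=2.8,interpolation=cv2.INTER_CUBIC))
```

```text
(no output)
```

View pics/sidec.png

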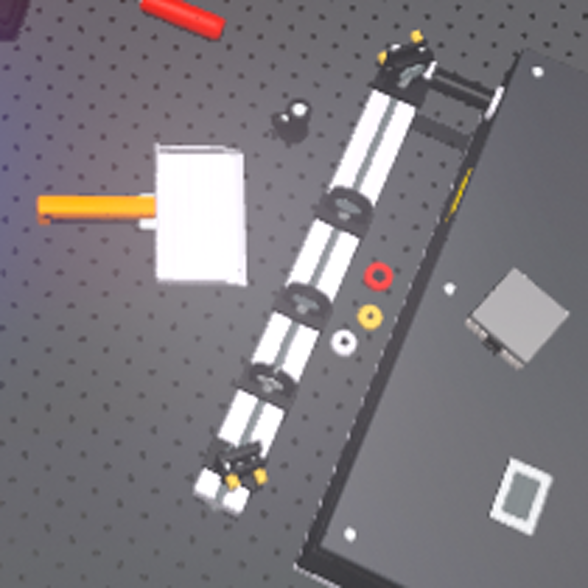

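Run:
```python
from h import *
import pickle
D=pickle.load(open("d0.pkl","rb"))
f=2.8; c=lambda x,y:((x+.5)/f-.5+240,(y+.5)/f-.5+175)
S=D["side"];C=D["scene"]
np.set_printoptions(precision=4,suppress=True)
print("laser top edge z.17",onz(S,[c(521,52),c(322,548)],.17), "trim z0",onz(S,[c(297,566),c(425,262)],0))
print("rail ends z.092",onz(S,[c(195,490),c(240,515),c(372,92),c(415,103)],.092))
for n,d in(("side",S),("scene",C)):
    h=cv2.cvtColor(d["pixels"],cv2.COLOR_BGR2HSV)
    def blobs(lo,hi,z,mn):
        m=cv2.inRange(h,lo,hi);k,l,st,ce=cv2.connectedComponentsWithStats(m)
        for i in range(1,k):
            if st[i,4]>mn: print("   ",ce[i],st[i,4],onz(d,[ce[i]],z)[0])
        return m
    print(n,"red");blobs((0,170,120),(5,255,255),.012,10)
    print(" yellow");blobs((18,120,120),(32,255,255),.009,6)
    print(" orange");m=blobs((8,170,120),(17,255,255),.039,60)
    k,l,st,ce=cv2.connectedComponentsWithStats(m);i=1+np.argmax(st[1:,4])
    r=cv2.minAreaRect(np.argwhere(l==i)[:,::-1].astype(np.float32));print(" rect",onz(d,cv2.boxPoints(r),.039))
    print(" mat");m=blobs((95,150,150),(110,255,255),.002,1500)
print("spacer",onz(S,[c(344,343)],.01))
print("blade: back corners z.026",onz(S,[c(157,146),c(158,281)],.026),"front z0",onz(S,[c(243,151),c(246,285)],.0))
print("post holder top",onz(S,[c(298,110)],.055))
```

```text
laser top edge z.17 [[ 0.81   -0.3039  0.17  ]
 [ 0.3174 -0.3102  0.17  ]] trim z0 [[ 0.3205 -0.3099  0.    ]
 [ 0.6443 -0.3101  0.    ]]
rail ends z.092 [[ 0.3264 -0.1977  0.092 ]
 [ 0.3243 -0.2418  0.092 ]
 [ 0.7486 -0.1944  0.092 ]
 [ 0.7562 -0.2363  0.092 ]]
side red
    [304.8162 179.5983] 234 [0.7821 0.02   0.012 ]
    [376.44 273.76] 25 [ 0.6069 -0.2779  0.012 ]
 yellow
    [363.3819  85.1597] 144 [ 1.1717 -0.0069  0.009 ]
    [123.3333 141.3333] 15 [0.6574 0.5744 0.009 ]
    [135.3636 148.2727] 11 [0.6529 0.5286 0.009 ]
    [546.7884 152.8942] 189 [ 1.1851 -0.597   0.009 ]
    [388.5    187.6667] 12 [ 0.8678 -0.212   0.009 ]
    [376.1429 195.1429] 7 [ 0.8293 -0.1884  0.009 ]
    [497.7857 233.631 ] 252 [ 0.8689 -0.5422  0.009 ]
    [403.8  243.44] 25 [ 0.7242 -0.3142  0.009 ]
    [273.6404 247.6974] 228 [0.5512 0.0099 0.009 ]
    [371.62 287.62] 50 [ 0.5657 -0.2809  0.009 ]
    [332.5556 344.5556] 18 [ 0.3786 -0.2464  0.009 ]
    [322.75   346.4375] 16 [ 0.3628 -0.2253  0.009 ]
 orange
 rect [[ 0.5373 -0.0071  0.039 ]
 [ 0.5373 -0.0071  0.039 ]
 [ 0.5155  0.0373  0.039 ]
 [ 
[... 363 characters left out ...]
3 196.625 ] 24 [ 0.5443 -0.0153  0.009 ]
    [140.8723 216.5319] 94 [ 0.5764 -0.3437  0.009 ]
    [187.9091 254.4545] 11 [ 0.7065 -0.2147  0.009 ]
    [178.35 256.1 ] 20 [ 0.7089 -0.2388  0.009 ]
    [ 64.9412 298.8235] 17 [ 0.802 -0.512  0.009]
    [ 49.7222 299.6111] 18 [ 0.8011 -0.5499  0.009 ]
 orange
    [273.7449 193.6837] 98 [0.5606 0.0156 0.039 ]
 rect [[ 0.5819 -0.0411  0.039 ]
 [ 0.5359  0.0554  0.039 ]
 [ 0.5545  0.0602  0.039 ]
 [ 0.5997 -0.0356  0.039 ]]
 mat
spacer [[ 0.5299 -0.2687  0.01  ]]
blade: back corners z.026 [[ 0.6294 -0.0215  0.026 ]
 [ 0.5022 -0.0822  0.026 ]] front z0 [[ 0.6728 -0.0997  0.    ]
 [ 0.5442 -0.1599  0.    ]]
post holder top [[ 0.7155 -0.1352  0.055 ]]
```

Run:
```python
from h import *
import pickle
D=pickle.load(open("d0.pkl","rb"))
np.set_printoptions(precision=4,suppress=True)
for n,roi in(("side",(235,235,300,265)),("scene",(240,170,300,215))):
    d=D[n];h=cv2.cvtColor(d["pixels"],cv2.COLOR_BGR2HSV);m=cv2.inRange(h,(8,130,100),(30,255,255))
    x0,y0,x1,y1=roi; p=np.argwhere(m[y0:y1,x0:x1])[:,::-1]+[x0,y0]
    P=onz(d,p,.036)[:,:2];c=P.mean(0);w,v=np.linalg.eigh(np.cov((P-c).T));a=v[:,1];a=a*(-1 if a[1]>0 else 1)
    t=(P-c)@a;print(n,len(p),"c",c,"ends",c+a*t.min(),c+a*t.max(),"len",np.ptp(t),"yaw",np.degrees(np.arctan2(a[1],a[0])))
```

```text
side 334 c [0.5404 0.0051] ends [0.5152 0.0559] [ 0.5656 -0.0458] len 0.1134698068578018 yaw -63.63166478041538
scene 177 c [0.5576 0.0136] ends [0.538 0.063] [ 0.5806 -0.0444] len 0.11550723144684064 yaw -68.36120108528625
```

carry_out --motion '[[[0,0,0.05],0],[[0.02,0.04,0.09],0.14],[[0.04,0.08,0.09],0.28],[[0.06,0.12,0.09],0.42],[[0.08,0.16,0.09],0.56],[[0.1,0.2,0.09],0.7],[[0.12,0.24,0.09],0.84],[[0.14,0.28,0.09],0.98],[[0.16,0.32,0.09],1.12],[[0.18,0.36,0.09],1.25],[[0.19,0.4,0.09],1.35],[[0.21,0.44,0.09],1.45],[[0.22,0.48,0.09],1.55],[[0.24,0.52,0.09],1.6],[[0.25,0.56,0.07],1.6],[[0.267,0.6,0.03],1.6],[[0.267,0.615,-0.01],1.6],[[0.267,0.615,-0.02],1.6],[[0.267,0.615,-0.02],1.6]]' --grip -1

```text
time: 2.05
position: [0.5292, 0.0206, 0.2006]
tool_rot: [-3.062, -0.698, 0.007]
ft_force: [0.5, -0.5, 0.5]
grip_width: 1.001
```

Run:
```python
from h import *
import pickle
np.set_printoptions(precision=4,suppress=True)
d=grab("wrist","pics/w1.png");pickle.dump(d,open("w1.pkl","wb"))
h=cv2.cvtColor(d["pixels"],cv2.COLOR_BGR2HSV);m=cv2.inRange(h,(8,130,100),(30,255,255))
k,l,st,ce=cv2.connectedComponentsWithStats(m);i=1+np.argmax(st[1:,4]);p=np.argwhere(l==i)[:,::-1]
print(st[i]);P=onz(d,p,.039)[:,:2];c=P.mean(0);w,v=np.linalg.eigh(np.cov((P-c).T));a=v[:,1];a=a*(-1 if a[1]>0 else 1)
t=(P-c)@a;b=(P-c)@[-a[1],a[0]];print("c",c,"ends",c+a*t.min(),c+a*t.max(),"len",np.ptp(t),"wid",np.ptp(b),"yaw",np.degrees(np.arctan2(a[1],a[0])))
s=get_state();print(s["position"],s["tool_rot"],"tcp px",proj(d,[s["position"]]))
```

```text
[ 246  366  314   31 6028]
c [ 0.7574 -0.113 ] ends [ 0.9079 -0.037 ] [ 0.5943 -0.1954] len 0.3514193613193052 wid 0.03376998711066573 yaw -153.20672842467482
[0.5306 0.0197 0.2025] [ 3.0635  0.6949 -0.0016] tcp px [[280.0332 274.8021]]
```

View pics/w1.png

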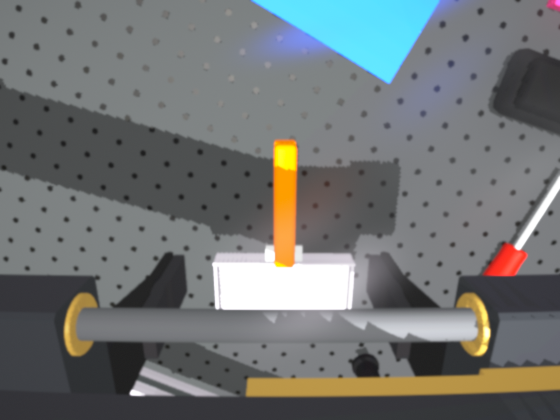

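Run:
```python
from h import *
import pickle
np.set_printoptions(precision=4,suppress=True)
d=pickle.load(open("w1.pkl","rb"));print(np.array(d["extrinsics"]))
print(onz(d,[(286,142),(285,265),(275,200),(296,200)],.039))
print("back wall",onz(d,[(214,255),(353,255)],.026),"gray rail edge?")
C=pickle.load(open("d0.pkl","rb"))["scene"];print("scene px of TCP-proj test: base origin",proj(C,[[0,0,0],[.452,.2516,.002]]))
```

```text
[[ 0.9012  0.4146  0.126   0.4933]
 [ 0.4333 -0.859  -0.2728  0.095 ]
 [-0.0049  0.3005 -0.9538  0.3647]
 [ 0.      0.      0.      1.    ]]
[[ 0.5176  0.0597  0.039 ]
 [ 0.5679 -0.0449  0.039 ]
 [ 0.5315  0.0089  0.039 ]
 [ 0.5485  0.0171  0.039 ]]
back wall [[ 0.5034 -0.0712  0.026 ]
 [ 0.6262 -0.0118  0.026 ]] gray rail edge?
scene px of TCP-proj test: base origin [[255.414   72.9565]
 [352.1371 164.9306]]
```

carry_out --motion '[[[0.003,0.006,-0.04],0.005],[[0.003,0.006,-0.08],0.005],[[0.003,0.006,-0.12],0.005],[[0.003,0.006,-0.15],0.005],[[0.003,0.006,-0.17],0.005],[[0.003,0.006,-0.18],0.005],[[0.003,0.006,-0.187],0.005],[[0.003,0.006,-0.191],0.005],[[0.003,0.006,-0.191],0.005],[[0.003,0.006,-0.191],0.005]]'

```text
time: 3.1
position: [0.5346, 0.0268, 0.0126]
tool_rot: [3.061, 0.704, 0.003]
ft_force: [0.4, 1.1, 1.0]
grip_width: 1.0
```

carry_out --motion '[[[0,0,0],0],[[0,0,0],0],[[0,0,0],0],[[0,0,0],0],[[0,0,0],0],[[0,0,0],0],[[0,0,0],0],[[0,0,0],0]]' --grip 1 --squeeze 60

```text
time: 3.9
position: [0.5337, 0.0269, 0.0116]
tool_rot: [-3.062, -0.704, -0.0]
ft_force: [0.4, -0.3, 0.1]
grip_width: 0.354
```

carry_out --motion '[[[0,0,0],0],[[0,0,0],0],[[0,0,0],0],[[0,0,0],0],[[0,0,0],0]]'

```text
time: 4.4
position: [0.5337, 0.0269, 0.0116]
tool_rot: [3.062, 0.704, 0.0]
ft_force: [0.2, -0.0, 0.9]
grip_width: 0.227
```

carry_out --motion '[[[0.005,0.003,0],-0.07],[[0.01,0.005,0],-0.14],[[0.015,0.007,0],-0.21],[[0.02,0.01,0],-0.28],[[0.025,0.01,0],-0.35],[[0.03,0.01,0],-0.41],[[0.033,0.01,0],-0.44],[[0.033,0.01,0],-0.44],[[0.033,0.01,0],-0.44],[[0.033,0.01,0],-0.44]]'

```text
time: 5.4
position: [0.5667, 0.037, 0.0116]
tool_rot: [-3.141, -0.02, -0.001]
ft_force: [0.7, -0.2, -0.9]
grip_width: 0.222
```

Run:
```python
from h import *
import pickle
d=grab("side");pickle.dump(d,open("s2.pkl","wb"))
a=d["pixels"][175:385,240:450];cv2.imwrite("pics/s2.png",cv2.resize(a,None,fx=2.8,fy=2.8,interpolation=cv2.INTER_CUBIC))
print(get_state()["position"],get_state()["tool_rot"])
```

```text
[0.56666183 0.03700102 0.01156999] [-3.14143750e+00 -2.00750856e-02 -4.32339404e-04]
```

View pics/s2.png

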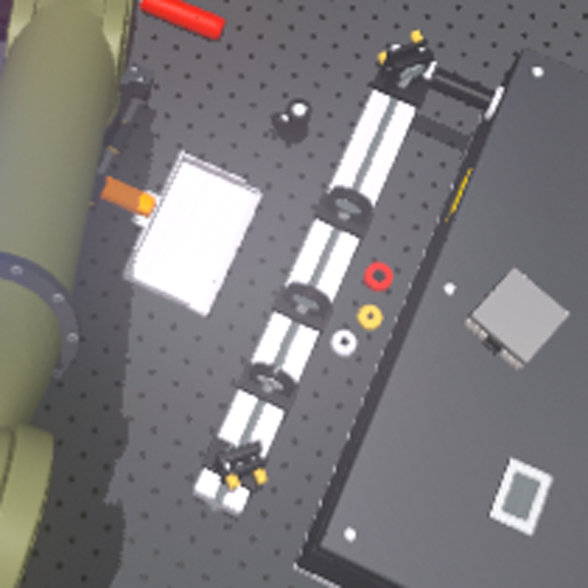

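Run:
```python
from h import *
import pickle
np.set_printoptions(precision=4,suppress=True)
d=pickle.load(open("s2.pkl","rb"))
f=2.8; c=lambda x,y:((x+.5)/f-.5+240,(y+.5)/f-.5+175)
print(onz(d,[c(261,190),c(207,316)],0.0),"wall top",onz(d,[c(183,154),c(128,276)],.026))
print("parts",onz(d,[c(379,277),c(370,317),c(344,344)],.011))
print("optics x extents: rail right edge",onz(d,[c(415,103),c(355,237),c(325,300),c(293,372)],.092))
```

```text
[[ 0.642  -0.1333  0.    ]
 [ 0.4985 -0.1383  0.    ]] wall top [[ 0.6331 -0.0487  0.026 ]
 [ 0.4939 -0.0538  0.026 ]]
parts [[ 0.6059 -0.2743  0.011 ]
 [ 0.5646 -0.2815  0.011 ]
 [ 0.5287 -0.269   0.011 ]]
optics x extents: rail right edge [[ 0.7562 -0.2363  0.092 ]
 [ 0.604  -0.2357  0.092 ]
 [ 0.5354 -0.2339  0.092 ]
 [ 0.4606 -0.2338  0.092 ]]
```

carry_out --motion '[[[-0.001,-0.01,0],-0.005],[[-0.002,-0.03,0],-0.01],[[-0.003,-0.05,0],-0.01],[[-0.003,-0.07,0],-0.01],[[-0.003,-0.09,0],-0.01],[[-0.003,-0.105,0],-0.01],[[-0.003,-0.11,0],-0.01],[[-0.003,-0.11,0],-0.01]]'

```text
time: 6.25
position: [0.5635, -0.0749, 0.0116]
tool_rot: [3.14, 0.0, -0.0]
ft_force: [-0.4, -1.9, 1.2]
grip_width: 0.224
```

Run:
```python
from h import *
import pickle
d=grab("side");pickle.dump(d,open("s3.pkl","wb"))
a=d["pixels"][200:350,270:420];b=grab("wrist")["pixels"][180:]
a=cv2.resize(a,(480,480),interpolation=cv2.INTER_CUBIC);b=cv2.resize(b,(320,137));o=np.zeros((480,800,3),np.uint8);o[:,:480]=a;o[:137,480:]=b
cv2.imwrite("pics/s3.png",o)
```

```text
(no output)
```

View pics/s3.png

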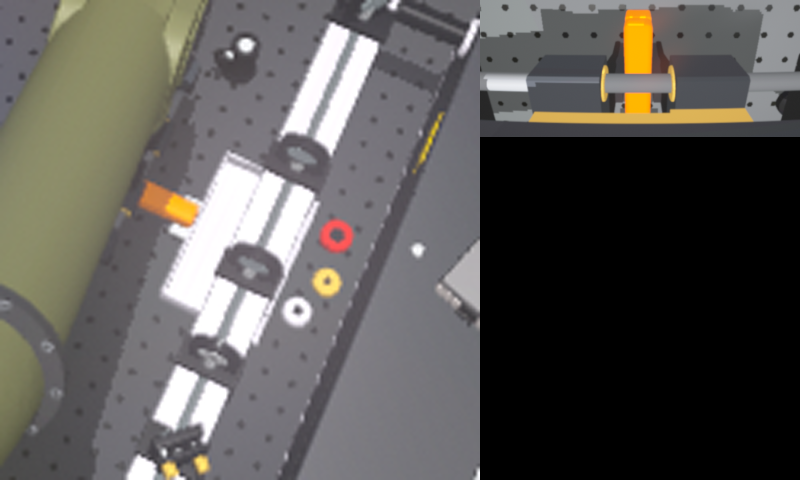

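Scoop is under the rail, its front edge just ahead of the parts with all three within its width. Pushing slowly.

carry_out --motion '[[[0,-0.003,0],0],[[0,-0.006,0],0],[[0,-0.009,0],0],[[0,-0.012,0],0],[[0,-0.015,0],0],[[0,-0.018,0],0],[[0,-0.021,0],0],[[0,-0.024,0],0],[[0,-0.027,0],0],[[0,-0.03,0],0],[[0,-0.033,0],0],[[0,-0.036,0],0],[[0,-0.039,0],0],[[0,-0.042,0],0],[[0,-0.045,0],0],[[0,-0.048,0],0],[[0,-0.05,0],0],[[0,-0.052,0],0]]'

```text
time: 8.15
position: [0.5637, -0.1248, 0.0116]
tool_rot: [-3.141, -0.003, -0.0]
ft_force: [0.9, 4.8, 1.3]
grip_width: 0.219
```

carry_out --motion '[[[0,-0.002,0],0],[[0,-0.004,0],0],[[0,-0.005,0],0]]'

```text
time: 8.45
position: [0.5638, -0.1288, 0.0116]
tool_rot: [-3.14, -0.004, 0.0]
ft_force: [1.0, 7.3, 1.3]
grip_width: 0.224
```

carry_out --motion '[[[0,-0.002,0],0],[[0,-0.004,0],0],[[0,-0.005,0],0],[[0,-0.005,0],0]]'

```text
time: 8.85
position: [0.5637, -0.1316, 0.0116]
tool_rot: [-3.138, -0.006, 0.001]
ft_force: [-1.0, 9.6, 2.6]
grip_width: 0.221
```

Run:
```python
from h import *
import pickle
d=grab("side");pickle.dump(d,open("s4.pkl","wb"))
a=d["pixels"][230:330,320:420]
cv2.imwrite("pics/s4.png",cv2.resize(a,(500,500),interpolation=cv2.INTER_CUBIC))
```

```text
(no output)
```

View pics/s4.png

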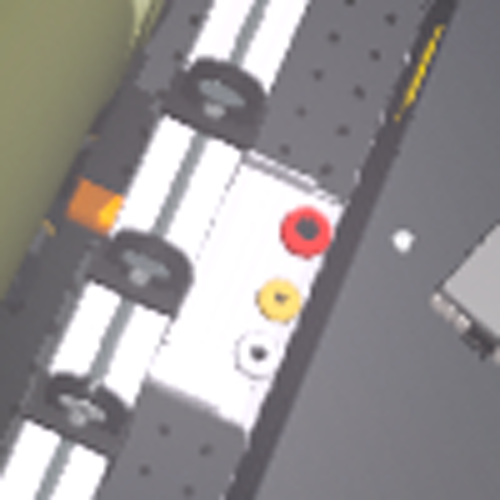

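Run:
```python
from h import *
import pickle
np.set_printoptions(precision=4,suppress=True)
d=pickle.load(open("s4.pkl","rb"))
c=lambda x,y:((x+.5)/5-.5+320,(y+.5)/5-.5+230)
print("front corners",onz(d,[c(345,203),c(246,437)],.002),"parts",onz(d,[c(306,231),c(279,299),c(259,353)],.012))
s=get_state();print(s["position"],s["ft_force"])
```

```text
front corners [[ 0.6347 -0.3049  0.002 ]
 [ 0.4895 -0.3048  0.002 ]] parts [[ 0.6067 -0.2908  0.012 ]
 [ 0.5646 -0.2918  0.012 ]
 [ 0.5321 -0.2932  0.012 ]]
[ 0.5637 -0.1315  0.0116] [-1.3421  9.2167  2.3086]
```

All three are on the blade, edge flush with the laser. Drawing back with gentle acceleration and an abrupt stop, so the parts slide rearward.

carry_out --motion '[[[0,0.002,0],0],[[0,0.005,0],0],[[0,0.009,0],0],[[0,0.014,0],0],[[0,0.02,0],0],[[0,0.027,0],0],[[0,0.035,0],0],[[0,0.044,0],0],[[0,0.054,0],0],[[0,0.065,0],0],[[0,0.077,0],0],[[0,0.09,0],0],[[0,0.105,0],0],[[0,0.122,0],0],[[0,0.142,0],0],[[0,0.165,0],0],[[0,0.165,0],0],[[0,0.165,0],0],[[0,0.165,0],0]]'

```text
time: 10.8
position: [0.5638, 0.0302, 0.0116]
tool_rot: [-3.141, -0.003, -0.0]
ft_force: [-1.3, 2.7, 0.2]
grip_width: 0.222
```

Run:
```python
from h import *
import pickle
d=grab("side");pickle.dump(d,open("s5.pkl","wb"))
a=d["pixels"][200:320,260:380]
cv2.imwrite("pics/s5.png",cv2.resize(a,(480,480),interpolation=cv2.INTER_CUBIC))
```

```text
(no output)
```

View pics/s5.png

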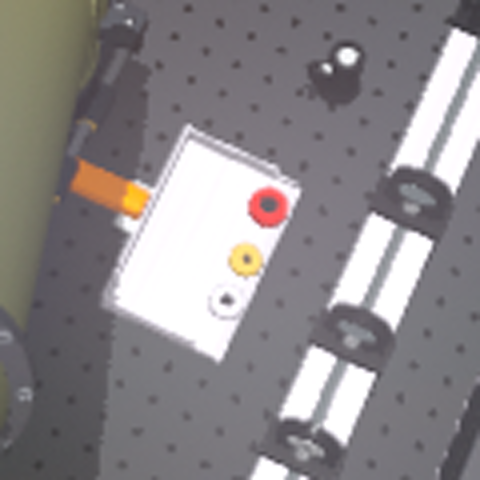

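carry_out --motion '[[[0,0,0.002],0],[[0,0,0.004],0],[[0,0,0.006],0],[[0,0,0.009],0],[[0,0,0.012],0],[[0,0,0.015],0],[[0,0,0.018],0],[[0,0,0.021],0],[[0,0,0.024],0],[[0,0,0.027],0],[[0,0,0.03],0],[[0,0,0.033],0],[[0,0,0.036],0],[[0,0,0.038],0],[[0,0,0.04],0],[[0,0,0.04],0],[[0,0,0.04],0]]'

```text
time: 12.55
position: [0.5637, 0.0299, 0.0516]
tool_rot: [3.142, 0.003, 0.0]
ft_force: [-0.6, -0.1, -2.8]
grip_width: 0.222
```

Run:
```python
from h import *
import pickle
d=grab("side");w=grab("scene")
a=d["pixels"][200:320,260:380];b=w["pixels"][160:260,180:300]
o=np.zeros((400,800,3),np.uint8);o[:,:400]=cv2.resize(a,(400,400),interpolation=cv2.INTER_CUBIC);o[:333,400:]=cv2.resize(b,(400,333),interpolation=cv2.INTER_CUBIC)
cv2.imwrite("pics/s6.png",o)
s=get_state();print(s["torque"])
```

```text
[ 0.25516101 -0.10490677  0.01754311]
```

View pics/s6.png

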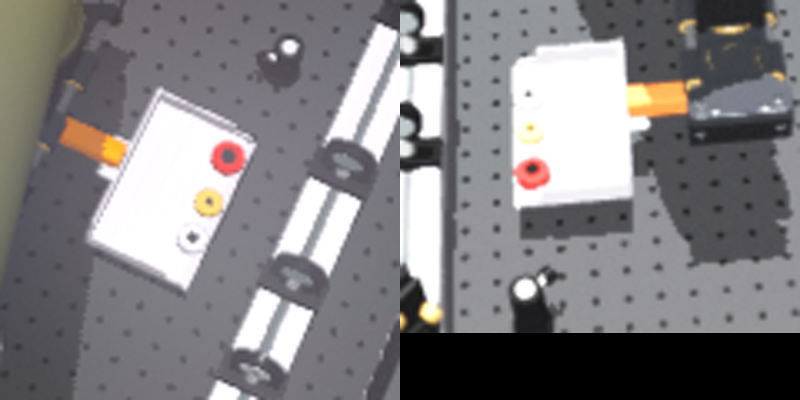

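carry_out --motion '[[[-0.001,0.002,0],0],[[-0.002,0.006,0],0],[[-0.004,0.012,0],0],[[-0.006,0.02,0],0],[[-0.01,0.03,0],0],[[-0.014,0.042,0],0],[[-0.018,0.054,0],0],[[-0.022,0.066,0],0],[[-0.026,0.078,0],0],[[-0.03,0.09,0],0],[[-0.034,0.102,0],0],[[-0.038,0.114,0],0],[[-0.042,0.126,0],0],[[-0.046,0.138,0],0],[[-0.05,0.15,0],0],[[-0.054,0.162,0],0],[[-0.058,0.174,0],0],[[-0.062,0.186,0],0],[[-0.066,0.198,0],0],[[-0.07,0.21,0],0]]'

```text
time: 14.65
position: [0.4934, 0.2409, 0.0516]
tool_rot: [3.142, 0.003, 0.0]
ft_force: [-0.2, 1.0, -2.9]
grip_width: 0.22
```

carry_out --motion '[[[-0.004,0.012,0],0],[[-0.008,0.024,0],0],[[-0.012,0.036,0],0],[[-0.016,0.048,0],0],[[-0.02,0.06,0],0],[[-0.024,0.072,0],0],[[-0.028,0.084,0],0],[[-0.032,0.096,0],0],[[-0.036,0.108,0],0],[[-0.039,0.118,0],0],[[-0.04,0.126,0],0],[[-0.041,0.132,0],0],[[-0.042,0.136,0],0],[[-0.042,0.138,0],0],[[-0.042,0.139,0],0],[[-0.042,0.139,0],0],[[-0.042,0.139,0],0]]'

```text
time: 16.35
position: [0.452, 0.3784, 0.0516]
tool_rot: [3.141, 0.002, 0.0]
ft_force: [-0.2, 0.9, -3.1]
grip_width: 0.224
```

Run:
```python
from h import *
import pickle
d=grab("side");w=grab("scene");pickle.dump((d,w),open("s7.pkl","wb"))
a=d["pixels"][160:320,90:290];b=w["pixels"][110:240,290:480]
o=np.zeros((400,800,3),np.uint8);o[:320,:400]=cv2.resize(a,(400,320),interpolation=cv2.INTER_CUBIC);o[:274,400:]=cv2.resize(b,(400,274),interpolation=cv2.INTER_CUBIC)
cv2.imwrite("pics/s7.png",o)
```

```text
(no output)
```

View pics/s7.png

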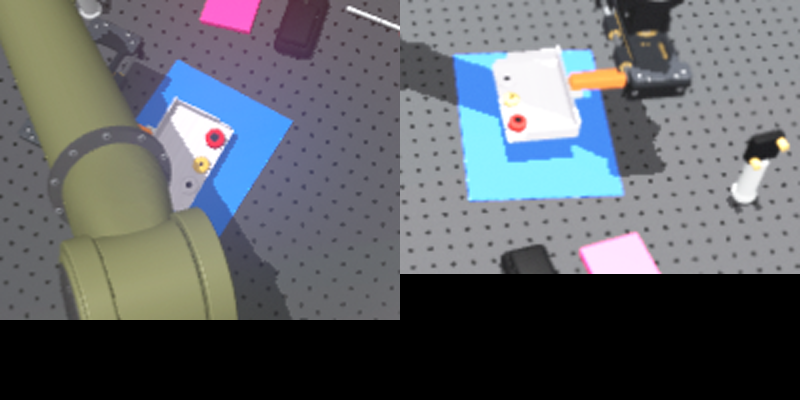

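Run:
```python
from h import *
import pickle
np.set_printoptions(precision=4,suppress=True)
D=pickle.load(open("d0.pkl","rb"));d,w=pickle.load(open("s7.pkl","rb"))
m=onz(D["side"],[(180,191),(236,220),(187,296),(128,262)],.002);print(m,m.mean(0))
m=onz(D["scene"],[(316,136),(381,134),(393,201),(323,204)],.002);print(m,m.mean(0))
print("blade",onz(d,[(207.5,225),(179,210)],.055))
```

```text
[[0.5904 0.3375 0.002 ]
 [0.5813 0.1458 0.002 ]
 [0.3242 0.1623 0.002 ]
 [0.3359 0.3587 0.002 ]] [0.4579 0.251  0.002 ]
[[0.3257 0.1642 0.002 ]
 [0.3381 0.3631 0.002 ]
 [0.5919 0.3385 0.002 ]
 [0.5815 0.1469 0.002 ]] [0.4593 0.2532 0.002 ]
blade [[0.5159 0.197  0.055 ]
 [0.5203 0.2907 0.055 ]]
```

carry_out --motion '[[[0.002,0.001,-0.003],0],[[0.004,0.002,-0.007],0],[[0.006,0.004,-0.011],0],[[0.008,0.005,-0.015],0],[[0.008,0.005,-0.019],0],[[0.008,0.005,-0.023],0],[[0.008,0.005,-0.027],0],[[0.008,0.005,-0.03],0],[[0.008,0.005,-0.032],0],[[0.008,0.005,-0.034],0],[[0.008,0.005,-0.035],0],[[0.008,0.005,-0.036],0],[[0.008,0.005,-0.037],0],[[0.008,0.005,-0.037],0],[[0.008,0.005,-0.037],0]]'

```text
time: 17.95
position: [0.4598, 0.384, 0.0148]
tool_rot: [-3.142, -0.003, -0.0]
ft_force: [-0.2, 0.1, -3.6]
grip_width: 0.222
```

carry_out --motion '[[[0,0,-0.001],0],[[0,0,-0.001],0],[[0,0,-0.001],0]]'

```text
time: 18.25
position: [0.4598, 0.3842, 0.0138]
tool_rot: [-3.141, -0.003, -0.001]
ft_force: [0.2, 1.7, -1.8]
grip_width: 0.222
```

carry_out --motion '[[[0,0,-0.001],0],[[0,0,-0.001],0]]'

```text
time: 18.45
position: [0.4599, 0.3843, 0.0132]
tool_rot: [-3.141, -0.003, -0.001]
ft_force: [-1.3, 0.5, 2.3]
grip_width: 0.226
```

carry_out --motion '[[[0,0,0],0],[[0,0,0],0],[[0,0,0],0],[[0,0,0],0],[[0,0,0],0],[[0,0,0],0],[[0,0,0],0],[[0,0,0],0],[[0,0,0],0],[[0,0,0],0],[[0,0,0],0],[[0,0,0],0]]' --grip -1

```text
time: 19.65
position: [0.4597, 0.3839, 0.0126]
tool_rot: [3.142, 0.003, 0.0]
ft_force: [0.2, -0.4, -0.1]
grip_width: 0.996
```

carry_out --motion '[[[0,0,0.01],0],[[0,0,0.03],0],[[0,0,0.06],0],[[0,0,0.1],0],[[0,0,0.14],0],[[0,0,0.18],0],[[0,0,0.2],0],[[0,0,0.2],0],[[0,0,0.2],0]]'

```text
time: 20.55
position: [0.4596, 0.3838, 0.2129]
tool_rot: [-3.142, -0.003, -0.001]
ft_force: [-0.7, 0.4, -0.3]
grip_width: 1.002
```

Run:
```python
from h import *
import pickle
d=grab("side");w=grab("scene");pickle.dump((d,w),open("s8.pkl","wb"))
a=d["pixels"][160:320,90:290];b=w["pixels"][110:240,290:480]
o=np.zeros((400,800,3),np.uint8);o[:320,:400]=cv2.resize(a,(400,320),interpolation=cv2.INTER_CUBIC);o[:274,400:]=cv2.resize(b,(400,274),interpolation=cv2.INTER_CUBIC)
cv2.imwrite("pics/s8.png",o)
print(get_state()["position"],get_state()["ft_force"])
```

```text
[0.45915203 0.38312153 0.21126466] [ 0.0352187   0.30266056 -0.60248565]
```

View pics/s8.png

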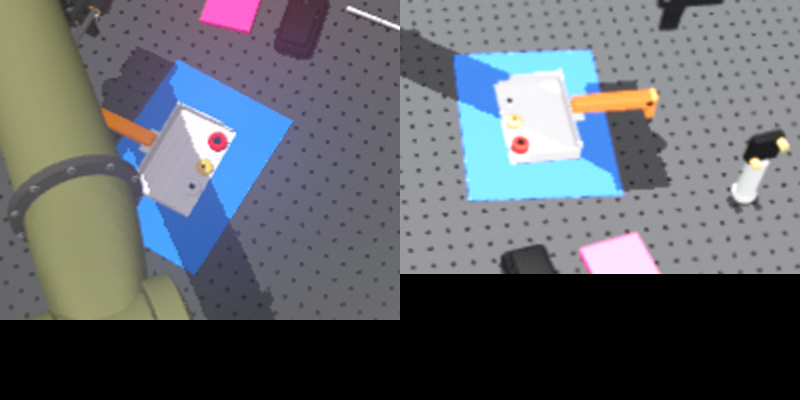

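```bash
python3 -c "
from bench import ticket
print(ticket.close_job())"
```

```text
the job is handed in; nothing more can be done
None
```

The job is done and handed in at about 21 s of the 59 s allowed. I slid the scoop under the rail between its middle pillars and pushed it against the laser head until all three parts were on the blade. I then drew it out, lifted it about 40 mm and set it down on the blue mat.

**Last checks:**
- **Parts:** the final side and scene pictures show all three parts still on the blade. They sit near its front edge, where they stayed through the draw-out and the lift.
- **Position:** in the final scene picture the blade is close to the mat's centre, by eye within about 10 mm (the limit is 50 mm).
- **Robot:** the gripper is open, about 0.2 m up, and touching nothing.
- **Forces:** the most the wrist showed at the end of any move was about 10 N, with the scoop's edge against the laser.
- **Rail and bystanders:** I saw no contact with the rail or optics, and no bystander seemed to move in the pictures taken along the way. I did not re-measure them at the end.

**Disagreement:** in the first pictures the scene camera placed the scoop handle and the red collar about 18 mm away from where the side camera did. The wrist camera agreed with the side camera to about 3 mm, so I worked from those two. For the mat, the side and scene cameras agreed to about 2 mm.

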